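# Take the worktop steamer apart for washing

### The job

Take the steamer apart for washing, from the top down: turn its dome anticlockwise bit by bit, feeling with a light upward pull for where the hidden catches let go (never wrench it up against them), lift it straight off and set it, handle up, in the middle of the round cork mat. Then lift out the shallow tray, and after it the deep tray, each by its upright stem, and stand both upright beside each other on the wooden board. Set every part down gently rather than dropping it, leave the trays where they are until their turn, and do not disturb the lemon, the garlic or the salt shaker.

Things in the scene. Friction and masses are not known exactly. Their poses are not given: they have to be found in the camera images.
- steamer: round white steamer base with a small black dial in front, 160 mm in diameter, fixed to the worktop; origin: centre of its underside, z up. The dome stands on its flat shoulder, 30 mm above the origin. A wall cabinet hangs over the back half of the worktop, about 0.45 m up and beyond x = 0.58 m: keep the wrist and arm clear of it.
- seat (a point): centre of the top of the steamer's round white plinth (124 mm in diameter, 11 mm high above the shoulder), on which the deep tray stands. Three catch lips stick out round the plinth, hidden inside the dome's skirt. The plinth does not turn with the dome; how it is set relative to the base differs each time and cannot be seen while the dome is on.
- dome: plain metal dome cover, 148 mm in diameter, shell 101 mm high with a flat top, open below; about 0.2 to 0.35 kg. Origin: centre of its lower edge; z up through the handle, x along the handle. Its lower edge must rise 100 mm straight up to clear the stem of the shallow tray under it.
- dome_handle (a point): centre of the dome's handle, 123 mm above the dome's origin: a black bar on two short posts, 66 mm long along the dome's x, 14 mm thick along its y, from 113 to 133 mm above the dome's origin (12 mm clear above the dome's flat top).
- dome_lug (a point): one of three lugs inside the dome's lower edge. Caught under the lips, the dome rises only about 3 mm. Turned anticlockwise seen from above by 0.4 to 1.5 rad (differs each time) the lugs meet gaps and it lifts off; free only about 0.12 rad either side of the best angle, caught again beyond. It turns easily, no click or stop; a pull of 10 N tells, over 70 N is wrenching.
- shallow_tray: shallow round metal tray, 108 mm in diameter, rim 30 mm above its origin, about 0.1 to 0.17 kg; at first stacked on the deep tray's rim, hidden under the dome, its origin 79 mm above the steamer's. Origin: centre of its underside (a 90 mm wide, 4 mm deep foot that dips into the deep tray), z up.
- shallow_stem (a point): top of the shallow tray's black upright stem, 46 mm above the tray's origin in its centre; the stem is 14 mm in diameter and rises 39 mm from the tray's floor.
- deep_tray: deep round metal tray, 104 mm in diameter, rim 42 mm above its origin, walls 3 mm, about 0.12 to 0.21 kg; at first standing on the steamer's plinth, under the shallow tray, its origin 41 mm above the steamer's. Origin: centre of its underside, z up.
- deep_stem (a point): top of the deep tray's black upright stem, 37 mm above the tray's origin in its centre, 5 mm below the rim; the stem is 14 mm in diameter and rises 34 mm from the tray's floor.
- mat: round cork mat, 210 mm in diameter, 6 mm thick, fixed; origin: centre of its underside. To the left or to the right of the steamer.
- board: wooden cutting board lying flat on rubber feet, fixed, 270 mm long along its y axis, 205 mm along its x axis, corners rounded; origin: on the worktop under its centre, z up; flat top 21 mm above the origin. Both trays fit side by side along its y axis, e.g. 62 mm either way of the centre. It lies on the side of the steamer where the mat is not.
- lemon: a lemon, about 78x55x56 mm, lying loose behind the steamer; origin: centre of its underside at first
- garlic: a garlic bulb, about 60 mm, lying loose behind the steamer; origin: centre of its underside at first
- shaker: glass salt shaker with a steel cap, 35 mm in diameter, 90 mm high, standing loose behind the steamer; origin: centre of its underside

How it is judged:
By the outcome, as a careful person would: the job done as asked, in the order asked, and still so for the second after the job is handed in, with the robot touching nothing.
It also fails if it takes over 72 s, if anything falls off the work surface, if the arm or the gripper's body presses on something with over 40 N, if the wrist force passes 120 N, or if a joint passes its speed limit or range.

### The arm

A 6-joint arm with a two-finger parallel gripper is mounted at the origin on a cart in front of the work surface, level with it; the furniture and walls round the work are solid. World frame = base frame: x ahead of the robot, y to its left, z up, the work surface at z = 0. Lengths are in mm, angles in rad, forces in N, time in s.
With the tool pointing down it reaches from about 350 to 975 mm from the base axis. Payload 7.1 kg.
Tool frame: the origin (TCP) lies on the front face of the gripper's body, between the roots of the fingers; the fingertips stand 80 mm ahead of it and the grasp point (between the pads) lies 61 mm ahead of it (env.tips_ahead is the distance from the TCP to the fingertips, in mm); z points along the fingers, y is the direction in which the jaws open and shut (so a half turn about z gives the same grasp; the last joint's range is limited). The gripper opens to 88 mm and grips with 3 to 60 N. Pads are 20 mm wide; open, the fingers measure 115 mm over their backs; the gripper's body (75 mm by 178 mm) begins 61 mm behind the grasp point.
Start: joints at [-1.172, 0.423, 1.63, -0, 1.089, -0.019], TCP at [253.61, -571.216, 302.675] pointing down, gripper open.
Joint ranges: [-3, 3], [-0.9, 2.11], [0.09, 2.58], [-1.31, 4.45], [0.11, 2.69], [-2.54, 2.54]. Speed limits (rad/s): [2.39, 2.39, 3.01, 3.14, 3.14, 3.14].

### API

Orientations are given as a unit quaternion [x, y, z, w].
In Python, from station import env, set_gripper, viewer, workorder gives the robot as it stands. Calls block until the motion is done:
- env.reach(position, orientation): joint-space move of the TCP to a pose.
- env.move_l(position, rot=None, rate=150, f_stop=None): straight line of the TCP; rot=None keeps the orientation; rate is the mean speed in mm/s. With f_stop (N) it stops when the force on the tool has changed by that much, and returns True; else False.
- env.move_joints(angles): joint-space move.
- set_gripper(opening): finger opening in mm; the grip force is fixed at half the most; returns when the fingers have stopped.
- env.hold(seconds).
- env.ik(position, orientation): joint angles nearest the present ones, or None.
- env.read_state(): the state.
- viewer.camera(name): name is "side" or "top" or "wrist"; returns the picture (480x640x3 uint8, blue, green, red); there is no depth.
- viewer.camera_params(name): a dict with "fx", "fy", "cx", "cy" (pixels), "pose" (4x4, takes a point from camera to world coordinates); the wrist camera has in their place "tool_from_camera" (4x4, takes a point from camera to tool coordinates, whose origin is the TCP and whose axes are the flange's). Camera axes: x right, y up, looking along -z (the intrinsics and any distortion apply to the point x, -y, -z); pixel columns grow to the right and rows downward; lengths in mm; the calibration is good to about 2 mm. The wrist camera is an equidistant fisheye: a pixel r from the principal point sees the ray r / f radians off the axis. A picture is of the moment at which its call begins: read the wrist's pose just before it. camera_params takes no time and is no camera call.
A pose or a line that the arm cannot do raises env.IKError and nothing moves.
- workorder.sign_off(): hands the job in, once; it reports no verdict.
The state is a dict: "time_s": time; "qpos": joint angles; "dq": joint speeds; "tau": joint torques, N m; "tool_pos": TCP position; "orientation": TCP orientation; "force": force on the tool from outside, world axes, zero at the start; "wrist_torque": the same for the moment, N m; "width": finger opening in mm.
Only numpy, scipy, OpenCV 4.12 (cv2) and the standard library are available. Lean on these libraries where they do the work, as an engineer would, in place of code of your own. Each camera call takes 0.05 s, during which the arm holds its last target.

## Working session

There is one attempt and no reset: what is moved stays moved. The work goes in short steps, each a Python script; the robot and the scene stay as the last script left them, time stands still between calls to the robot, and variables do not carry over. Pictures are saved under pics/ and viewed, and the job is handed in when it is done.

```bash
mkdir -p pics; ls; python3 - <<'E'
from station import env, set_gripper, viewer, workorder
import cv2, numpy as np
np.set_printoptions(precision=4,suppress=True)
for n in ["top","side"]:
    im=viewer.camera(n); cv2.imwrite(f"pics/{n}0.png",im); print(n,viewer.camera_params(n))
print(viewer.camera_params("wrist"))
print(env.read_state())
E
```

```text
pics
top {'fx': 437.55019318027894, 'fy': 437.55019318027894, 'cx': 316.10601785572385, 'cy': 244.02544435405338, 'pose': array([[   0.0227,    0.9798,   -0.1987,  418.8331],
       [  -0.9996,    0.0257,    0.0127,   17.7069],
       [   0.0176,    0.1983,    0.98  , 1032.1365],
       [   0.    ,    0.    ,    0.    ,    1.    ]])}
side {'fx': 504.2566911668985, 'fy': 504.2566911668985, 'cx': 324.2702203357299, 'cy': 233.49052437081153, 'pose': array([[ -0.8909,   0.2139,  -0.4007, 170.8073],
       [ -0.4538,  -0.3851,   0.8036, 871.7478],
       [  0.0175,   0.8977,   0.4402, 569.2774],
       [  0.    ,   0.    ,   0.    ,   1.    ]])}
{'fx': 371.64829954431775, 'fy': 371.64829954431775, 'cx': 318.44509533138336, 'cy': 233.28632168685917, 'tool_from_camera': array([[ -0.0001,   0.9605,   0.2783,  76.6045],
       [  1.    ,   0.    ,   0.0001,   1.527 ],
       [  0.0001,   0.2783,  -0.9605, -82.0598],
       [  0.    ,   0.    ,   0.    ,   1.    ]])}
{'time_s': 0.1, 'qpos': array([-1.172 ,  0.4238,  1.6306, -0.    ,  1.0886, -0.019 ]), 'dq': array([ 0.0005, -0.0006, -0.0017, -0.0008, -0.0001,  0.0007]), 'tau': array([  0.0006, -54.5609, -27.4325,   0.0646,   0.0187,  -0.    ]), 'tool_pos': array([ 253.4667, -570.8573,  301.9747]), 'orientation': array([ 0.9783,  0.2074, -0.0001, -0.0007]), 'force': array([-0.5051,  0.853 ,  0.4562]), 'wrist_torque': array([-0.0032,  0.0098,  0.0352]), 'width': 87.67848634730272}
```

View pics/top0.png

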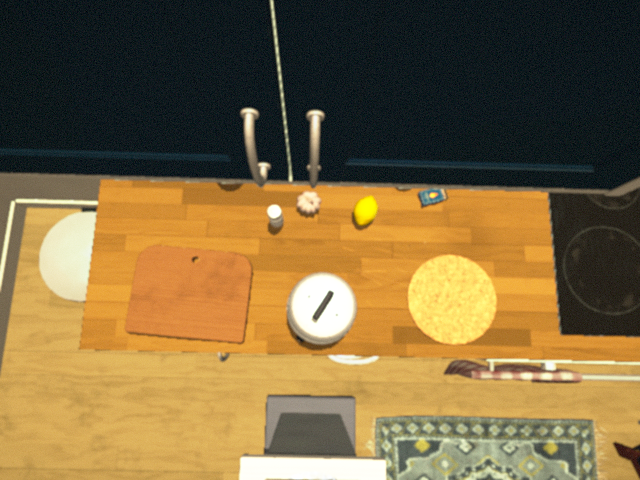

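View pics/side0.png

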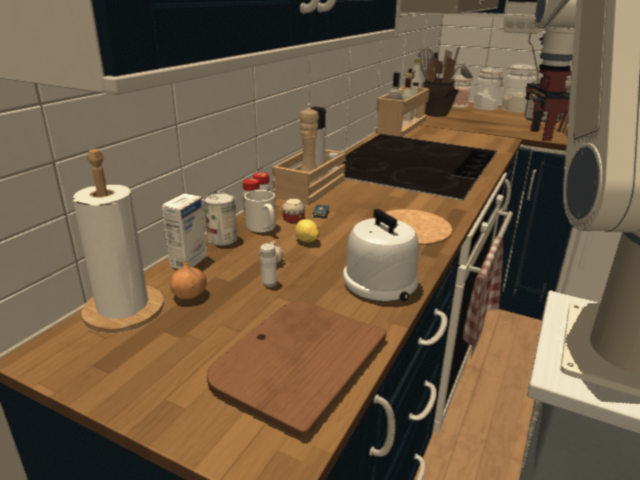

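The top view shows the steamer at (322,309), with its handle from about (316,319) to (330,293). The board is on the left at (190,293), the mat on the right at (452,298), and the shaker, garlic and lemon are behind. Next I measure these.

```bash
cat > h.py <<'E'
import numpy as np, cv2
from station import env, set_gripper, viewer, workorder
from scipy.spatial.transform import Rotation as R
np.set_printoptions(precision=3,suppress=True)
def ray(name,px,st=None):
    p=viewer.camera_params(name); u=(px[0]-p['cx'])/p['fx']; v=(px[1]-p['cy'])/p['fy']
    if name=='wrist':
        r=np.hypot(u,v); s=np.sin(r)/max(r,1e-9); d=np.array([u*s,-v*s,-np.cos(r)])
        T=np.eye(4); T[:3,:3]=R.from_quat(st['orientation']).as_matrix(); T[:3,3]=st['tool_pos']
        M=T@p['tool_from_camera']
    else: d=np.array([u,-v,-1.]); M=p['pose']
    return M[:3,3],M[:3,:3]@d
def unproj(name,px,z,st=None):
    o,d=ray(name,px,st); return o+d*(z-o[2])/d[2]
def proj(name,P,st=None):
    p=viewer.camera_params(name)
    if name=='wrist':
        T=np.eye(4); T[:3,:3]=R.from_quat(st['orientation']).as_matrix(); T[:3,3]=st['tool_pos']
        M=T@p['tool_from_camera']
    else: M=p['pose']
    c=M[:3,:3].T@(np.array(P,float)-M[:3,3]); x,y,z=c[0],-c[1],-c[2]
    if name=='wrist':
        r=np.hypot(x,y); t=np.arctan2(r,z); k=t/max(r,1e-9); return np.array([p['cx']+p['fx']*x*k,p['cy']+p['fy']*y*k])
    return np.array([p['cx']+p['fx']*x/z,p['cy']+p['fy']*y/z])
def down(yaw):
    # tool z down, tool y axis at world angle yaw
    y=np.array([np.cos(yaw),np.sin(yaw),0]); z=np.array([0,0,-1.]); x=np.cross(y,z)
    return R.from_matrix(np.stack([x,y,z],1)).as_quat()
def S(): return env.read_state()
E
python3 - <<'E'
from h import *
im=cv2.imread('pics/top0.png'); 
c=cv2.resize(im[260:360,270:370],None,fx=6,fy=6,interpolation=cv2.INTER_CUBIC); cv2.imwrite('pics/c1.png',c)
g=im.max(2)
m=np.zeros_like(g); m[285:325,308:340]=(g[285:325,308:340]<90)
n,l,s,ce=cv2.connectedComponentsWithStats(m); k=1+s[1:,4].argmax(); ys,xs=np.nonzero(l==k)
rect=cv2.minAreaRect(np.stack([xs,ys],1).astype(np.float32)); print('handle',ce[k],rect,s[k])
b=cv2.boxPoints(rect); print([unproj('top',p,163)[:2] for p in b], unproj('top',ce[k],163))
hsv=cv2.cvtColor(im,cv2.COLOR_BGR2HSV)
print(hsv[298,452],hsv[300,190],hsv[340,400],hsv[309,300])
E
```

```text
handle [326.367 302.067] ((325.79412841796875, 303.1764831542969), (1.5434871912002563, 22.809310913085938), 30.963754653930664) [320 293  12  21  30]
[array([457.823,  -2.886]), array([496.72 , -25.346]), array([495.213, -27.996]), array([456.342,  -5.518])] [478.637 -16.476 163.   ]
[ 25 143 255] [ 14 180 223] [ 17 199 172] [ 30   3 255]
```

View pics/c1.png

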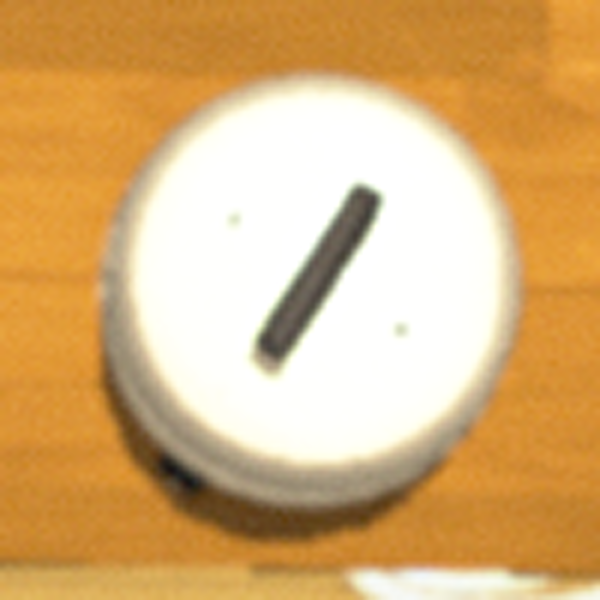

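The crop shows a dark handle bar from (367,190) to (268,360), with the dial at lower left (180,475). Next: re-segment the handle, then fit the mat, board and loose objects.

```bash
python3 - <<'E'
from h import *
im=cv2.imread('pics/top0.png'); hsv=cv2.cvtColor(im,cv2.COLOR_BGR2HSV).astype(int)
g=im.max(2)
m=np.zeros_like(g); m[288:324,309:338]=(g[288:324,309:338]<170)
n,l,s,ce=cv2.connectedComponentsWithStats(m); k=1+s[1:,4].argmax(); ys,xs=np.nonzero(l==k)
rect=cv2.minAreaRect(np.stack([xs,ys],1).astype(np.float32))
b=np.array([unproj('top',p,163)[:2] for p in cv2.boxPoints(rect)]); print('handle',ce[k],s[k],b,b.mean(0))
P=np.array([unproj('top',p,163)[:2] for p in zip(xs,ys)]); w,V=np.linalg.eigh(np.cov((P-P.mean(0)).T)); print(P.mean(0),V[:,1],np.arctan2(V[1,1],V[0,1]),12**.5*w**.5)
# mat
mm=((hsv[...,0]>=20)&(hsv[...,0]<=30)&(hsv[...,1]<185)&(hsv[...,2]>200)).astype(np.uint8)
mm[:, :395]=0; mm[:,510:]=0; mm[:245]=0; mm[350:]=0
mm=cv2.morphologyEx(mm,cv2.MORPH_CLOSE,np.ones((5,5))); n,l,s,ce=cv2.connectedComponentsWithStats(mm);k=1+s[1:,4].argmax()
cn=max(cv2.findContours((l==k).astype(np.uint8),0,1)[0],key=len)[:,0]
Q=np.array([unproj('top',p,6)[:2] for p in cn]); c,r=cv2.minEnclosingCircle(Q.astype(np.float32)); print('mat',s[k],Q.min(0),Q.max(0),(Q.min(0)+Q.max(0))/2,c,r)
# board
print(hsv[300,[115,120,130,140,150]],hsv[260,[260,270]])
o=im.copy(); cv2.drawContours(o,[cn[:,None]],-1,(255,0,0),1)
cv2.imwrite('pics/c2.png',cv2.resize(o[170:370,100:350],None,fx=3.2,fy=3,interpolation=cv2.INTER_CUBIC))
E
```

```text
handle [322.465 305.583] [313 291  20  30 187] [[447.259  12.75 ]
 [502.33  -21.476]
 [496.397 -31.122]
 [441.469   3.189]] [471.864  -9.165]
[471.627  -8.942] [-0.854  0.52 ] 2.594365386044101 [11.168 64.   ]
mat [ 408  255   89   89 6114] [ 402.731 -421.519] [ 608.631 -213.789] [ 505.681 -317.654] (506.7160339355469, -317.68505859375) 105.32426452636719
[[ 18 193 229]
 [ 18 195 230]
 [ 14 180 214]
 [ 13 178 213]
 [ 13 181 211]] [[ 17 192 198]
 [ 17 204 196]]
```

View pics/c2.png

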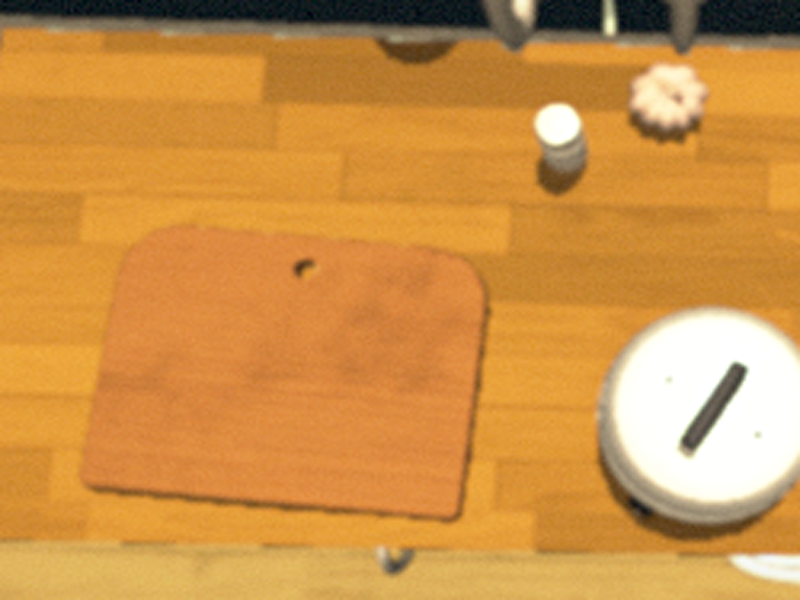

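Mat fit: (506,-317.6), r 105.3 (105 expected). Handle: (471.6,-9), length 64 (66 expected). Next: fit the board and loose objects, and check which q6 branch gives enough rotation range.

```bash
python3 - <<'E'
from h import *
im=cv2.imread('pics/top0.png'); hsv=cv2.cvtColor(im,cv2.COLOR_BGR2HSV).astype(int)
b=cv2.GaussianBlur(im,(3,3),0); hb=cv2.cvtColor(b,cv2.COLOR_BGR2HSV).astype(int)
mm=((hb[...,0]<=15)&(hb[...,2]>120)&(hb[...,1]>120)).astype(np.uint8); mm[:,:110]=0;mm[:,265:]=0;mm[:235]=0;mm[350:]=0
mm=cv2.morphologyEx(mm,cv2.MORPH_OPEN,np.ones((5,5)));n,l,s,ce=cv2.connectedComponentsWithStats(mm);k=1+s[1:,4].argmax();print(s[k])
cn=max(cv2.findContours((l==k).astype(np.uint8),0,1)[0],key=len)[:,0]
Q=np.array([unproj('top',p,21)[:2] for p in cn]).astype(np.float32); r=cv2.minAreaRect(Q); print('board',r, cv2.boxPoints(r))
for n,p,z in [('shaker',(274,210),90),('garlic',(308,203),30),('lemon',(366,211),28)]: print(n,unproj('top',p,z))
cx,cy=471.6,-9.
for y0 in (1.0236,1.0236-np.pi):
  for d in (0,.4,1,1.6):
    q=env.ik([cx,cy,250],down(y0+d)); print(y0,d,q)
E
```

```text
[  126   245   126    98 10377]
board ((503.4064636230469, 290.762451171875), (270.8606262207031, 205.52774047851562), 85.90095520019531) [[391.225 163.024]
 [596.227 148.333]
 [615.588 418.501]
 [410.586 433.192]]
shaker [684.694 101.049  90.   ]
garlic [721.127  26.266  30.   ]
lemon [ 705.774 -112.377   28.   ]
1.0236 0 [-0.044  0.277  2.003 -0.     0.862 -1.068]
1.0236 0.4 [-0.044  0.277  2.003 -0.     0.862 -1.468]
1.0236 1 [-0.044  0.277  2.003 -0.     0.862 -2.068]
1.0236 1.6 None
-2.117992653589793 0 [-0.044  0.277  2.003 -0.     0.862  2.074]
-2.117992653589793 0.4 [-0.044  0.277  2.003 -0.     0.862  1.674]
-2.117992653589793 1 [-0.044  0.277  2.003 -0.     0.862  1.074]
-2.117992653589793 1.6 [-0.044  0.277  2.003 -0.     0.862  0.474]
```

Board is 270.9×205.5 (as specified). The second branch, q6 from 2.07 downwards, gives the range I need. Moving above the handle for a refined look.

```bash
python3 - <<'E'
from h import *
t=S()['time_s']
env.reach([440,-9,330],down(-2.118))
s=S(); im=viewer.camera('wrist'); cv2.imwrite('pics/w1.png',im); print(s['time_s']-t,s['tool_pos'],s['qpos'],s['force'])
np.save('s_w1.npy',np.r_[s['tool_pos'],s['orientation']])
E
```

```text
2.125 [440.194  -9.381 330.028] [-0.048  0.109  1.993 -0.     1.039  2.07 ] [0.491 0.673 0.405]
```

View pics/w1.png

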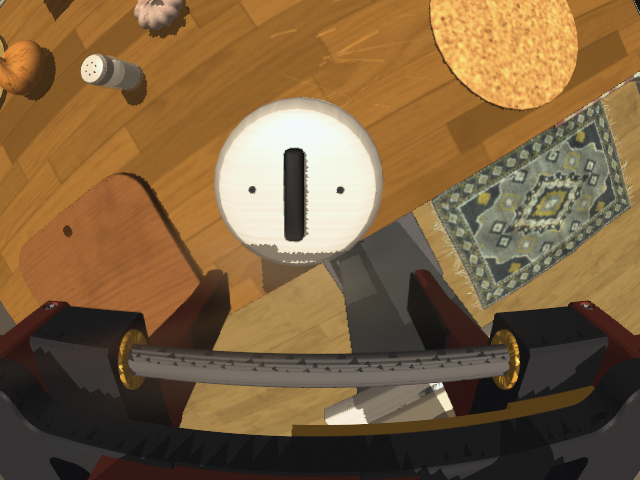

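The wrist view shows the handle bar spanning x 284–304, y 148–241 (centre about (294,194)), and two vents at (252,190) and (340,190).

```bash
python3 - <<'E'
from h import *
a=np.load('s_w1.npy'); s=dict(tool_pos=a[:3],orientation=a[3:])
im=cv2.imread('pics/w1.png'); g=im.max(2)
m=np.zeros_like(g); m[140:250,275:315]=(g[140:250,275:315]<90)
n,l,st,ce=cv2.connectedComponentsWithStats(m); k=1+st[1:,4].argmax(); print(st[k]); ys,xs=np.nonzero(l==k)
P=np.array([unproj('wrist',p,163,s)[:2] for p in zip(xs,ys)]).astype(np.float32); print(P.mean(0)); r=cv2.minAreaRect(P); print(r)
x0,y0,w,h=st[k][:4]
for p in [(294,y0-.5),(294,y0+h-.5)]: print('end',unproj('wrist',p,163,s))
v=[unproj('wrist',p,131,s) for p in ((252,190),(340,190))]; print(v,(v[0]+v[1])/2)
print(unproj('wrist',(111,72),80,s))
E
```

```text
[ 284  148   21   93 1832]
[476.861 -12.856]
((476.4980163574219, -12.615745544433594), (13.823448181152344, 64.11090850830078), 58.0850715637207)
end [503.916 -29.857 163.   ]
end [449.083   4.628 163.   ]
[array([493.225,  17.758, 131.   ]), array([457.61, -40.03, 131.  ])] [475.418 -11.136 131.   ]
[669.448  87.275  80.   ]
```

Top and wrist estimates differ by 5 mm along the bar. A second wrist view, half a turn round, will cancel the camera-offset error.

```bash
python3 - <<'E'
from h import *
s=S();q=s['qpos'].copy();q[5]-=np.pi
t=s['time_s']
env.reach([500,-9,330],down(-2.118+np.pi))
s=S(); im=viewer.camera('wrist'); cv2.imwrite('pics/w2.png',im); print(s['time_s']-t,s['tool_pos'],s['qpos'])
np.save('s_w2.npy',np.r_[s['tool_pos'],s['orientation']])
g=im.max(2)
E
```

```text
2.6416999999999997 [499.968  -9.037 329.989] [-0.042  0.205  1.876  0.     1.061 -1.065]
```

View pics/w2.png

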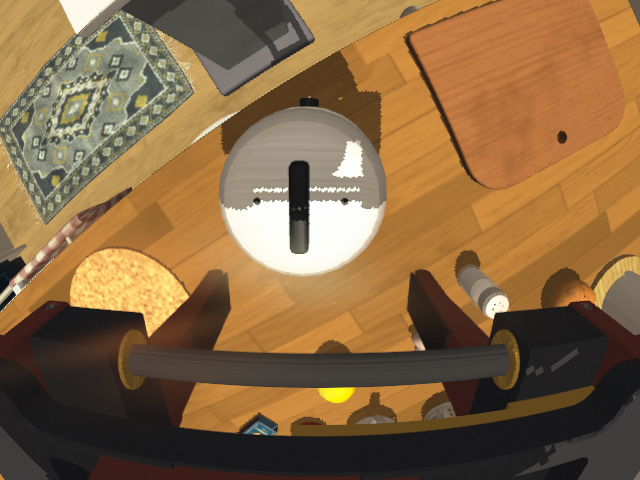

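The second wrist view shows the bar spanning x 289–309, y 161–254, vents at (257,201) and (345,201), and the dome outline spanning x 220–386, y 107–274.

```bash
python3 - <<'E'
from h import *
def L(n):
    a=np.load(n); return dict(tool_pos=a[:3],orientation=a[3:])
s1,s2=L('s_w1.npy'),L('s_w2.npy')
for im,s,y0,x0 in (('pics/w1.png',s1,140,275),('pics/w2.png',s2,152,279)):
    g=cv2.imread(im).max(2); m=np.zeros_like(g); m[y0:y0+112,x0:x0+40]=(g[y0:y0+112,x0:x0+40]<100)
    m=cv2.morphologyEx(m,cv2.MORPH_CLOSE,np.ones((5,5)))
    n,l,st,ce=cv2.connectedComponentsWithStats(m); k=1+st[1:,4].argmax(); ys,xs=np.nonzero(l==k)
    for z in (161,):
        P=np.array([unproj('wrist',p,z,s)[:2] for p in zip(xs,ys)]).astype(np.float32); r=cv2.minAreaRect(P); print(st[k],r)
    o,d=ray('wrist',(318,233),s); print('cam',o)
for s,v in ((s1,((252,190),(340,190))),(s2,((257,201),(345,201)))):
    w=[unproj('wrist',p,131,s)[:2] for p in v]; print(w,(w[0]+w[1])/2)
E
```

```text
[ 284  148   21   93 1846] ((474.4701843261719, -9.823427200317383), (13.94308090209961, 64.62043762207031), 58.081520080566406)
cam [504.399 -47.814 412.101]Traceback (most recent call last):
  File "<stdin>", line 10, in <module>
  File "h.py", line 14, in unproj
    o,d=ray(name,px,st); return o+d*(z-o[2])/d[2]
        ~~~^^^^^^^^^^^^
  File "h.py", line 6, in ray
    p=viewer.camera_params(name); u=(px[0]-p['cx'])/p['fx']; v=(px[1]-p['cy'])/p['fy']
ValueError: time passes only in moves, steps and waits
```

```bash
python3 - <<'E'
from station import viewer
import numpy as np
np.set_printoptions(precision=4,suppress=True)
for n in ('wrist','top'):
    for i in range(4):
        p=viewer.camera_params(n); print(p['fx'],p['cx'],p['cy'],p.get('tool_from_camera',p.get('pose'))[:3,3])
E
```

```text
371.64829954431775 318.44509533138336 233.28632168685917 [ 74.8432  -0.6041 -82.0578]
371.64829954431775 318.44509533138336 233.28632168685917 [ 74.8432  -0.6041 -82.0578]
371.64829954431775 318.44509533138336 233.28632168685917 [ 74.8432  -0.6041 -82.0578]
371.64829954431775 318.44509533138336 233.28632168685917 [ 74.8432  -0.6041 -82.0578]
437.55019318027894 316.10601785572385 244.02544435405338 [ 418.8331   17.7069 1032.1365]
437.55019318027894 316.10601785572385 244.02544435405338 [ 418.8331   17.7069 1032.1365]
437.55019318027894 316.10601785572385 244.02544435405338 [ 418.8331   17.7069 1032.1365]
437.55019318027894 316.10601785572385 244.02544435405338 [ 418.8331   17.7069 1032.1365]
```

The wrist calibration changed between reads, by about 2 mm. I'll cache it at picture time and compare both sets.

```bash
python3 - <<'E'
import re
t=open('h.py').read()
t=t.replace("def ray(","PC={}\ndef par(n):\n    if n not in PC: PC[n]=viewer.camera_params(n)\n    return PC[n]\ndef ray(",1).replace("p=viewer.camera_params(name)","p=par(name)")
open('h.py','w').write(t)
E
cat > m.py <<'E'
from h import *
def L(n):
    a=np.load(n); return dict(tool_pos=a[:3],orientation=a[3:])
s1,s2=L('s_w1.npy'),L('s_w2.npy')
p=par('wrist'); print(p['tool_from_camera'])
for off in (None,(76.6045,1.527,-82.0598)):
  if off: p['tool_from_camera'][:3,3]=off
  for im,s,y0,x0 in (('pics/w1.png',s1,140,275),('pics/w2.png',s2,152,279)):
    g=cv2.imread(im).max(2); m=np.zeros_like(g); m[y0:y0+112,x0:x0+40]=(g[y0:y0+112,x0:x0+40]<100)
    m=cv2.morphologyEx(m,cv2.MORPH_CLOSE,np.ones((5,5)))
    n,l,st,ce=cv2.connectedComponentsWithStats(m); k=1+st[1:,4].argmax(); ys,xs=np.nonzero(l==k)
    P=np.array([unproj('wrist',q,162,s)[:2] for q in zip(xs,ys)]).astype(np.float32); r=cv2.minAreaRect(P); print(st[k],r)
  for s,v in ((s1,((252,190),(340,190))),(s2,((257,201),(345,201)))):
    w=[unproj('wrist',q,131,s)[:2] for q in v]; print((w[0]+w[1])/2)
E
python3 m.py
```

```text
[[ -0.      0.961   0.278  74.843]
 [  1.      0.     -0.     -0.604]
 [ -0.      0.278  -0.961 -82.058]
 [  0.      0.      0.      1.   ]]
[ 284  148   21   93 1846] ((474.58935546875, -9.974702835083008), (13.887548446655273, 64.36306762695312), 58.081539154052734)
[ 289  161   21   91 1665] ((474.61572265625, -10.008932113647461), (13.745349884033203, 63.8069953918457), 57.69535827636719)
[473.63   -8.654]
[475.922 -11.037]
[ 284  148   21   93 1846] ((474.9835205078125, -12.710840225219727), (13.887677192687988, 64.36369323730469), 58.081275939941406)
[ 289  161   21   91 1665] ((474.2220458984375, -7.272760391235352), (13.745466232299805, 63.807518005371094), 57.69534683227539)
[474.024 -11.39 ]
[475.529  -8.301]
```

Both views agree: handle centre (474.7,-10.0), jaw direction 1.011 rad. Now grasping the handle.

```bash
python3 - <<'E'
from h import *
set_gripper(50)
o=down(1.011-np.pi)
env.reach([474.7,-10,270],o)
r=env.move_l([474.7,-10,216],rate=60,f_stop=8); s=S(); print(r,s['tool_pos'],s['force'],s['wrist_torque'],s['time_s'])
set_gripper(0)
s=S(); print(s['width'],s['tool_pos'],s['force'],s['wrist_torque'],s['qpos'],s['time_s'])
im=viewer.camera('wrist'); cv2.imwrite('pics/w3.png',im)
E
```

```text
False [474.945 -10.003 216.249] [-0.041  0.49   0.689] [ 0.041 -0.015  0.078] 9.425
13.481376398961812 [474.729 -10.01  216.095] [-0.194  0.029  0.928] [0.02  0.083 0.097] [-0.046  0.338  2.019 -0.     0.785  2.084] 10.075
```

View pics/w3.png

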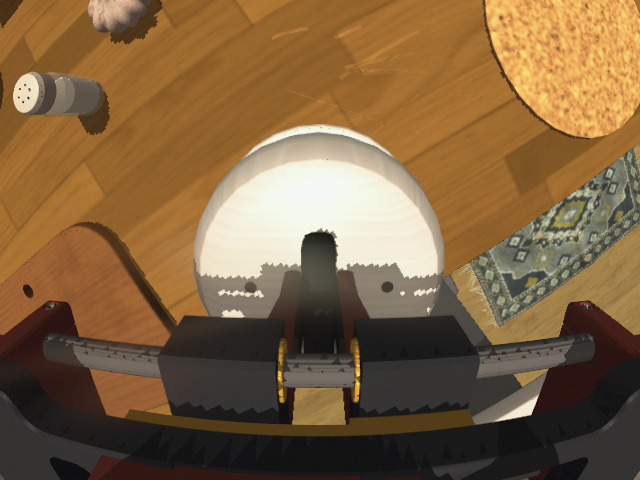

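The bar is held centrally in the jaws (width 13.5). First turn is 0.34 rad, then a test pull.

```bash
cat >> h.py <<'E'
def turn(d):
    q=np.array(S()['qpos']); q[5]-=d; env.move_joints(q)
C=(474.7,-10.0)
def pull(dz=7,rate=25,f=10):
    s0=S(); p=s0['tool_pos'].copy()
    r=env.move_l([C[0],C[1],Z0+dz],rate=rate,f_stop=f)
    s=S(); print('pull',r,'rise %.2f'%(s['tool_pos'][2]-p[2]),'F',s['force'],'t %.2f'%s['time_s'],'q6 %.3f'%s['qpos'][5]); return r
Z0=216.1
E
python3 - <<'E'
from h import *
turn(.34); s=S(); print(s['force'],s['wrist_torque'],s['time_s'],s['tool_pos'],s['qpos'])
r=pull()
if r:
    env.move_l([C[0],C[1],Z0],rate=25); s=S(); print(s['force'],s['tool_pos'],s['time_s'],s['width'])
E
```

```text
[-0.752 -0.083  0.536] [ 0.046 -0.022  0.108] 10.5417 [474.74  -10.014 216.076] [-0.046  0.338  2.019 -0.     0.785  1.748]
pull True rise 2.67 F [-0.379 -0.992 -2.742] t 10.79 q6 1.746
[-2.133 -0.245  5.511] [474.522  -9.953 216.164] 11.05 13.768861018956871
```

```bash
python3 - <<'E'
from h import *
for i in range(14):
    turn(.1)
    r=pull()
    if not r: break
    env.move_l([C[0],C[1],Z0],rate=25)
s=S(); print(s['force'],s['tool_pos'],s['time_s'],s['width'],s['wrist_torque'])
E
```

```text
pull True rise 2.66 F [-0.12   0.338 -2.673] t 11.55 q6 1.647
pull True rise 2.73 F [ 0.446  0.439 -2.549] t 12.32 q6 1.549
pull True rise 2.78 F [ 0.782 -0.757 -1.78 ] t 13.08 q6 1.450
pull True rise 3.00 F [ 0.72  -0.783 -3.042] t 13.86 q6 1.351
pull False rise 6.76 F [ 0.334  0.06  -3.123] t 14.82 q6 1.250
[ 0.334  0.06  -3.123] [474.55   -9.989 223.069] 14.8167 13.741246532733975 [-0.021 -0.178 -0.01 ]
```

Free at about 0.83 rad. I go back down, turn a little further to centre in the gap, and lift straight off.

```bash
python3 - <<'E'
from h import *
env.move_l([C[0],C[1],Z0],rate=40); turn(.06)
r=pull(dz=12,rate=30,f=12)
if not r:
    r=env.move_l([C[0],C[1],Z0+135],rate=80,f_stop=20); 
    s=S(); print(r,s['force'],s['tool_pos'],s['time_s'],s['width'],s['qpos'],s['orientation'])
    im=viewer.camera('wrist'); cv2.imwrite('pics/w4.png',im)
    im=viewer.camera('side'); cv2.imwrite('pics/s4.png',im)
E
```

```text
pull False rise 12.01 F [-0.861  0.003 -3.677] t 15.94 q6 1.189
False [ 0.224  0.026 -3.048] [474.484  -9.999 350.591] 17.6333 13.693054022885493 [-0.046  0.147  1.895  0.001  1.121  1.19 ] [ 0.986  0.166 -0.01  -0.003]
```

View pics/w4.png

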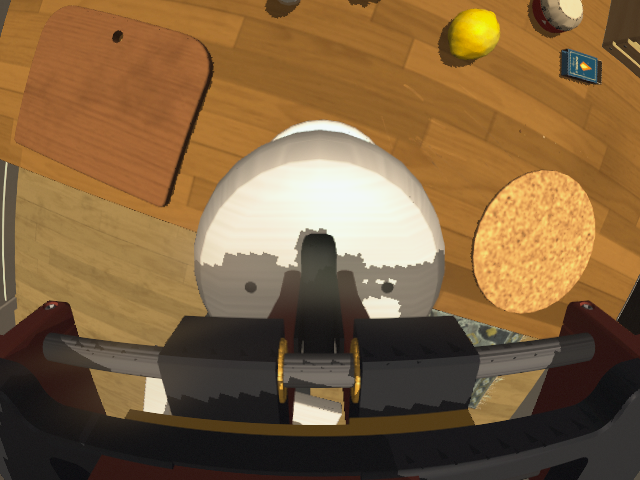

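View pics/s4.png

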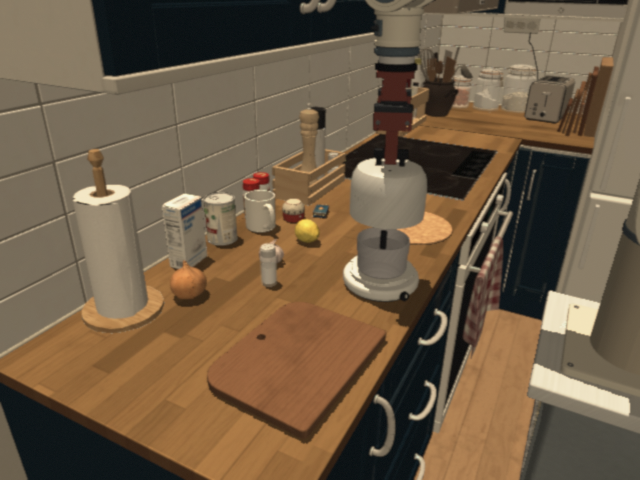

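The dome is off and held level in the side view, clear of the stem (385,238), with the trays still in place. The mat is visible at (534,241) in the wrist view, so I measure it and place the dome.

```bash
python3 - <<'E'
from h import *
s=S(); im=cv2.imread('pics/w4.png'); hb=cv2.cvtColor(cv2.GaussianBlur(im,(5,5),0),cv2.COLOR_BGR2HSV).astype(int)
mm=((hb[...,0]>=17)&(hb[...,0]<=30)&(hb[...,1]<190)&(hb[...,2]>200)).astype(np.uint8); mm[:,:460]=0; mm[:160]=0; mm[320:]=0; mm[:,605:]=0
mm=cv2.morphologyEx(mm,cv2.MORPH_CLOSE,np.ones((7,7)));mm=cv2.morphologyEx(mm,cv2.MORPH_OPEN,np.ones((5,5)));n,l,st,ce=cv2.connectedComponentsWithStats(mm);k=1+st[1:,4].argmax();print(st[k])
cn=max(cv2.findContours((l==k).astype(np.uint8),0,1)[0],key=len)[:,0]
Q=np.array([unproj('wrist',p,6,s)[:2] for p in cn]).astype(np.float32); print(par('wrist')['tool_from_camera'][:3,3],cv2.minEnclosingCircle(Q),cv2.fitEllipse(Q))
o=down(1.011-np.pi+.90); M=(506,-317)
print(env.ik([*M,350],o),env.ik([*M,192],o))
E
```

```text
[  475   172   121   140 12485]
[ 76.73    1.495 -82.079] ((508.0436096191406, -319.00396728515625), 104.43350982666016) ((508.4317932128906, -318.0273132324219), (197.85426330566406, 203.528564453125), 27.76434326171875)
[-0.58   0.332  1.65  -0.     1.159  0.651] [-0.58   0.527  1.763 -0.     0.852  0.651]
```

```bash
python3 - <<'E'
from h import *
o=S()['orientation']
env.move_l([507,-318,345],rate=180)
env.move_l([507,-318,200],rate=110)
r=env.move_l([507,-318,188],rate=15,f_stop=5)
s=S(); print(r,s['force'],s['tool_pos'],s['time_s'],s['width'])
viewer_im=viewer.camera('side'); cv2.imwrite('pics/s5.png',viewer_im)
E
```

```text
True [-0.388  0.211  5.17 ] [ 506.932 -317.89   192.118] 21.6333 13.990208269677778
```

View pics/s5.png

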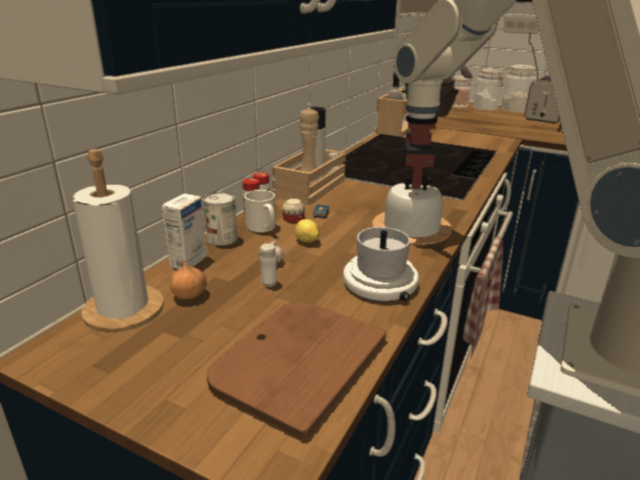

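Contact at z 192.1, as predicted (192). Releasing, then viewing the trays.

```bash
python3 - <<'E'
from h import *
set_gripper(50)
env.move_l([507,-318,262],rate=120)
s=S(); print(s['time_s'],s['qpos'])
env.reach([474.7,-50,300],down(0))
s=S(); im=viewer.camera('wrist'); cv2.imwrite('pics/w6.png',im); print(s['time_s'],s['tool_pos'],s['qpos'],par('wrist')['tool_from_camera'][:3,3])
np.save('s_w6.npy',np.r_[s['tool_pos'],s['orientation']])
E
```

```text
23.1583 [-0.576  0.44   1.711 -0.011  1.011  0.666]
24.2167 [474.983 -50.421 299.714] [-0.131  0.21   1.95  -0.     0.982 -0.129] [ 75.019   0.917 -82.058]
```

View pics/w6.png

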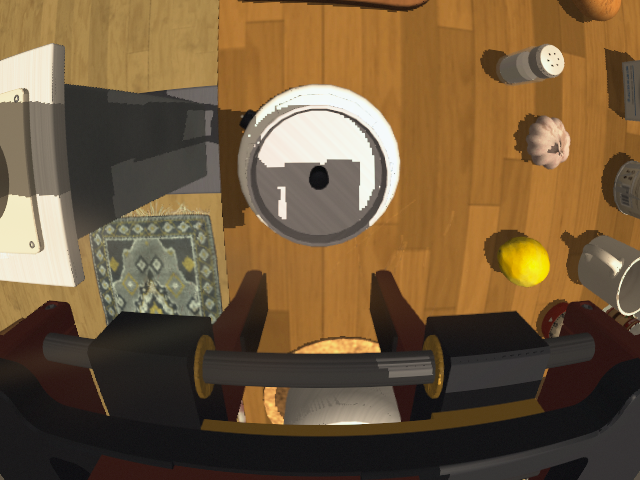

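The stem top is at (319,177) and the tray outline spans x 250–386, y 107–248.

```bash
python3 - <<'E'
from h import *
a=np.load('s_w6.npy'); s=dict(tool_pos=a[:3],orientation=a[3:])
g=cv2.imread('pics/w6.png').max(2); m=np.zeros_like(g); m[160:195,300:340]=g[160:195,300:340]<60
n,l,st,ce=cv2.connectedComponentsWithStats(m); k=1+st[1:,4].argmax(); print(st[k],ce[k]); st=st[k]
for z in (125,): print(unproj('wrist',(st[0]+st[2]/2-.5,st[1]+st[3]/2-.5),z,s),unproj('wrist',ce[k],z,s))
for px in ((250,177),(386,177),(318,248),(318,107)): print(unproj('wrist',px,109,s))
E
```

```text
[309 166  20  24 372] [318.398 177.511]
[475.941  -9.467 125.   ] [475.87   -9.475 125.   ]
[424.863 -10.658 109.   ]
[526.245 -10.831 109.   ]
[475.462 -66.277 109.   ]
[475.658  40.378 109.   ]
```

Stem at about (475.5,-10), which matches the dome axis. Now the shallow tray.

```bash
python3 - <<'E'
from h import *
x,y=475.4,-9.9
env.move_l([x,y,260],rate=120)
r=env.move_l([x,y,173],rate=70,f_stop=8); s=S(); print(r,s['tool_pos'],s['force'],s['time_s'])
if not r:
    set_gripper(0); s=S(); print(s['width'],s['tool_pos'],s['force'],s['time_s'])
    r=env.move_l([x,y,185],rate=25,f_stop=12); s=S(); print(r,s['width'],s['force'],s['wrist_torque'])
    if not r:
        env.move_l([x,y,240],rate=80); im=viewer.camera('side'); cv2.imwrite('pics/s7.png',im); s=S(); print(s['width'],s['force'],s['time_s'])
E
```

```text
False [475.673  -9.914 173.403] [-0.819  0.218 -0.366] 26.2833
13.216715730439311 [475.41   -9.908 173.031] [-0.252 -1.044  1.643] 26.9417
False 13.168627135073342 [ 0.659 -0.375 -1.212] [-0.068 -0.025 -0.031]
13.44741484018676 [ 0.501 -0.92  -1.296] 28.4667
```

View pics/s7.png

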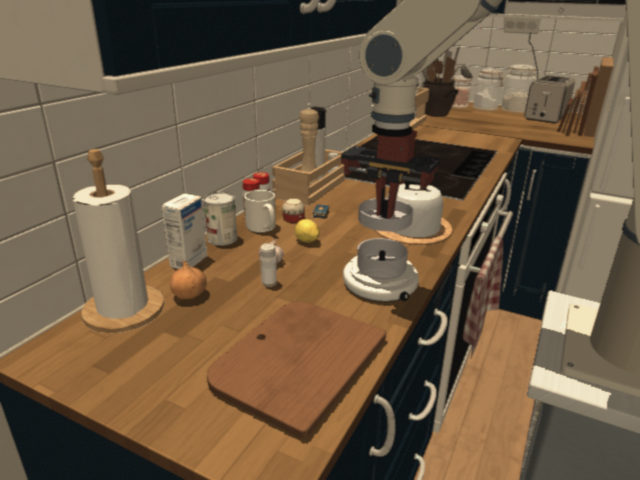

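The shallow tray is lifted level at (386,213), and the deep tray is still on the plinth at (382,262). Placing the shallow tray on the far half of the board.

```bash
python3 - <<'E'
from h import *
x,y=508.9,352.3
print(env.ik([x,y,115],down(0)))
env.move_l([x,y,235],rate=200)
env.move_l([x,y,124],rate=110)
r=env.move_l([x,y,111],rate=15,f_stop=5); s=S(); print(r,s['tool_pos'],s['force'],s['time_s'],s['width'])
im=viewer.camera('side'); cv2.imwrite('pics/s8.png',im)
E
```

```text
[ 0.586  0.668  1.733 -0.     0.741  0.586]
True [508.902 352.309 114.992] [ 0.155 -0.331  4.174] 32.2083 13.351221051004634
```

View pics/s8.png

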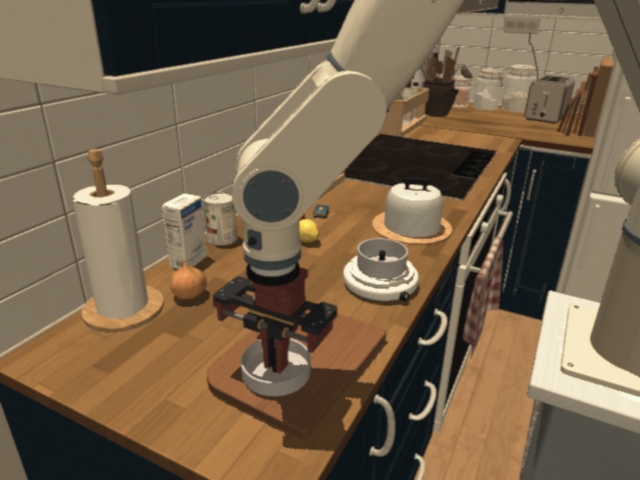

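Contact at z 115.0, as predicted. Releasing and going to the deep tray.

```bash
python3 - <<'E'
from h import *
set_gripper(40)
env.move_l([508.9,352.3,200],rate=100)
env.reach([474.7,-50,270],down(0))
s=S(); im=viewer.camera('wrist'); cv2.imwrite('pics/w9.png',im); print(s['time_s'],s['tool_pos'],par('wrist')['tool_from_camera'][:3,3])
g=im.max(2); m=np.zeros_like(g); m[120:230,270:370]=g[120:230,270:370]<60
n,l,st,ce=cv2.connectedComponentsWithStats(m); print(st[1:],ce[1:]); k=1+st[1:,4].argmax();st=st[k]
print(unproj('wrist',(st[0]+st[2]/2-.5,st[1]+st[3]/2-.5),78,s))
E
```

```text
35.3917 [475.04  -49.449 269.861] [ 75.016   0.913 -82.058]
[[310 166  18  21 307]] [[318.332 176.075]]
[475.948  -9.58   78.   ]
```

View pics/w9.png

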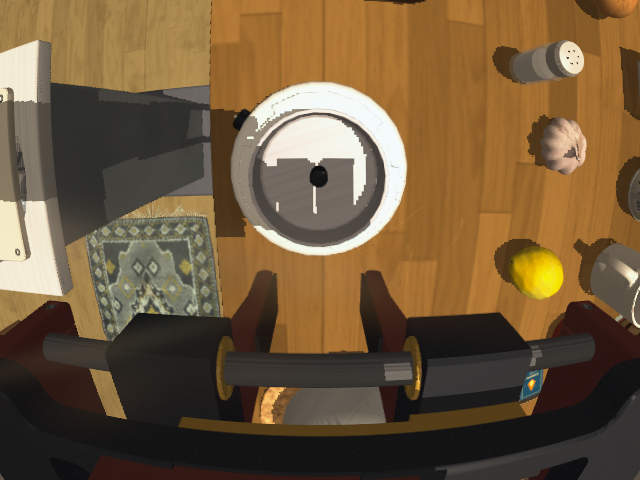

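The deep stem is at pixel (318,176), i.e. (475.9,-9.6), consistent with the earlier stem. Grasping it.

```bash
python3 - <<'E'
from h import *
x,y=475.5,-9.8
env.move_l([x,y,215],rate=120)
r=env.move_l([x,y,131.5],rate=70,f_stop=8); s=S(); print(r,s['tool_pos'],s['force'],s['time_s'])
if not r:
    set_gripper(0); s=S(); print(s['width'],s['tool_pos'],s['force'],s['time_s'])
    r=env.move_l([x,y,143],rate=25,f_stop=12); s=S(); print(r,s['width'],s['force'],s['wrist_torque'])
    if not r:
        env.move_l([x,y,215],rate=90); im=viewer.camera('side'); cv2.imwrite('pics/s10.png',im); s=S(); print(s['width'],s['force'],s['time_s'])
        x,y=500.1,228.7
        env.move_l([x,y,215],rate=180)
        im=viewer.camera('side'); cv2.imwrite('pics/s11.png',im)
E
```

```text
False [475.794  -9.816 131.885] [-1.605  0.275  0.218] 37.5
13.038799505498808 [475.548  -9.806 131.639] [-0.88   0.789  2.53 ] 38.0333
False 12.974406204875008 [ 0.171 -0.966 -1.884] [-0.028 -0.086  0.026]
13.408701530121043 [-0.01  -0.57  -2.904] 39.6417
```

View pics/s11.png

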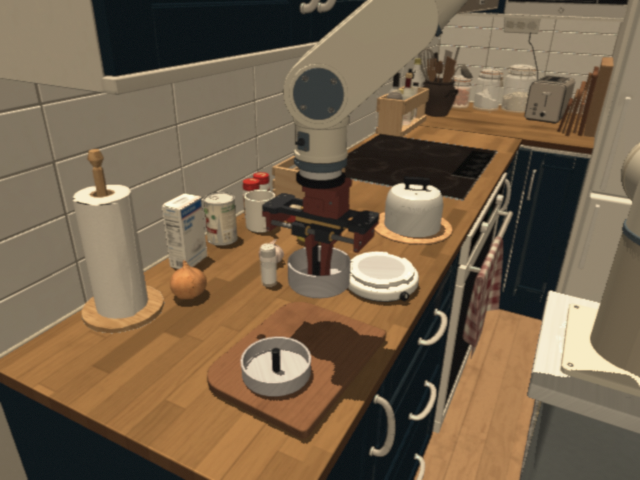

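The shallow tray stands upright on the near-camera half of the board at (276,366), and the deep tray is held level. Placing it.

```bash
python3 - <<'E'
from h import *
x,y=500.1,228.7
env.move_l([x,y,120],rate=110)
r=env.move_l([x,y,107.5],rate=15,f_stop=5); s=S(); print(r,s['tool_pos'],s['force'],s['time_s'],s['width'])
if r:
    set_gripper(40); env.move_l([x,y,210],rate=90)
    env.reach([360,0,330],down(0)); 
    s=S(); print(s['time_s'],s['tool_pos'],s['force'])
    for n in ('top','side','wrist'): cv2.imwrite(f'pics/{n}12.png',viewer.camera(n))
E
```

```text
True [500.106 228.704 111.466] [-0.077 -0.288  3.31 ] 42.7833 13.291754562759552
45.7833 [360.677   0.293 329.912] [-0.459 -1.094  0.224]
```

View pics/top12.png

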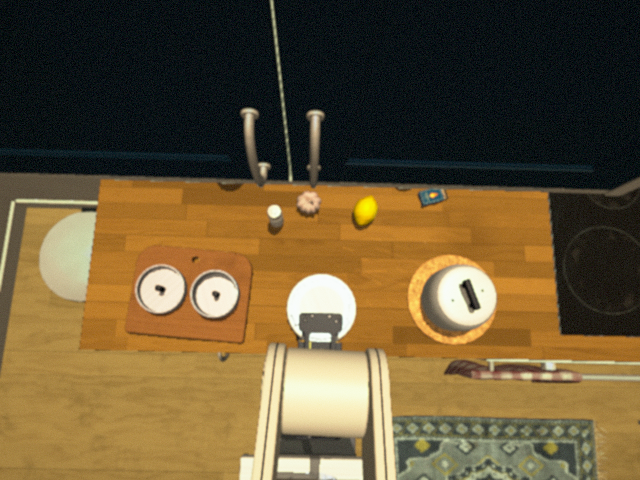

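View pics/side12.png

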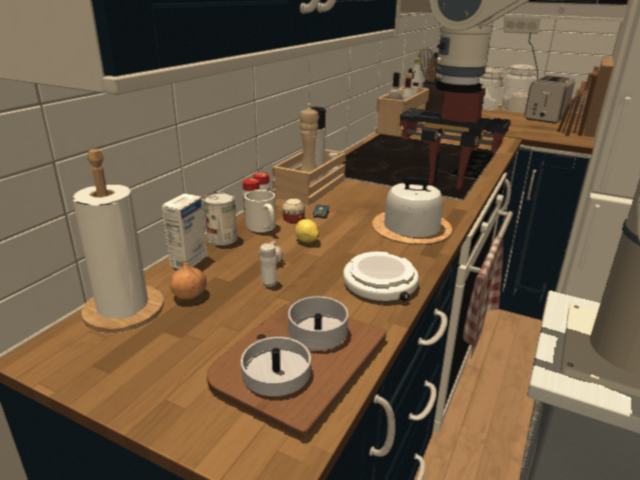

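The top view shows both trays on the board at (160,290) and (215,295), the dome handle at (470,295), and the loose items where they were. I check the dome and trays numerically, allowing for parallax.

```bash
python3 - <<'E'
from h import *
im=cv2.imread('pics/top12.png'); g=im.max(2); g0=cv2.imread('pics/top0.png')
m=np.zeros_like(g); m[278:312,455:488]=g[278:312,455:488]<130
n,l,st,ce=cv2.connectedComponentsWithStats(m); k=1+st[1:,4].argmax(); print(st[k],unproj('top',ce[k],139),proj('top',(507,-318,139)))
print(proj('top',(508.9,352.3,51)),proj('top',(500.1,228.7,63)))
print('diff loose',np.abs(im[190:240,260:385].astype(int)-g0[190:240,260:385]).max())
E
```

```text
[460 280  20  31 291] [ 501.615 -311.237  139.   ] [473.111 292.476]
[159.219 287.865] [213.405 292.686]
diff loose 56
```

```bash
python3 - <<'E'
from h import *
im=cv2.imread('pics/top12.png'); g0=cv2.imread('pics/top0.png')
a=cv2.resize(im[250:350,400:505],None,fx=4,fy=4,interpolation=cv2.INTER_CUBIC)
b=np.vstack([cv2.resize(x[185:235,260:390],None,fx=3,fy=3) for x in (g0,im)]); b=cv2.copyMakeBorder(b,0,100,0,0,0)[:400]
cv2.imwrite('pics/c13.png',np.hstack([a,b[:, :380]]))
d=np.abs(im.astype(int)-g0).max(2)[190:240,260:385]; print((d>30).sum(), d.mean())
E
```

```text
5690 40.36176
```

View pics/c13.png

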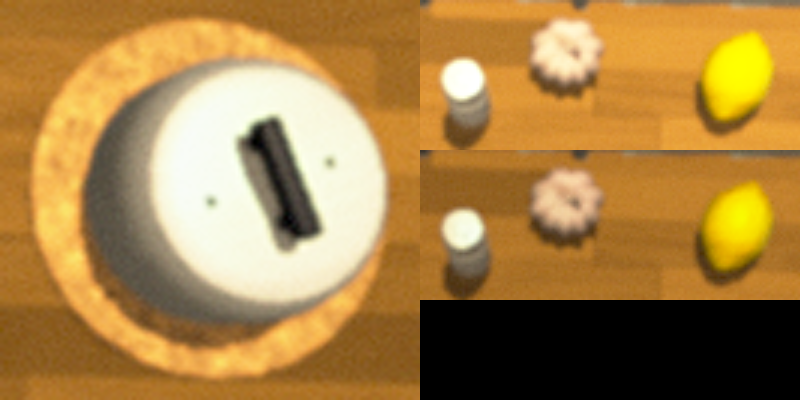

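View pics/wrist12.png

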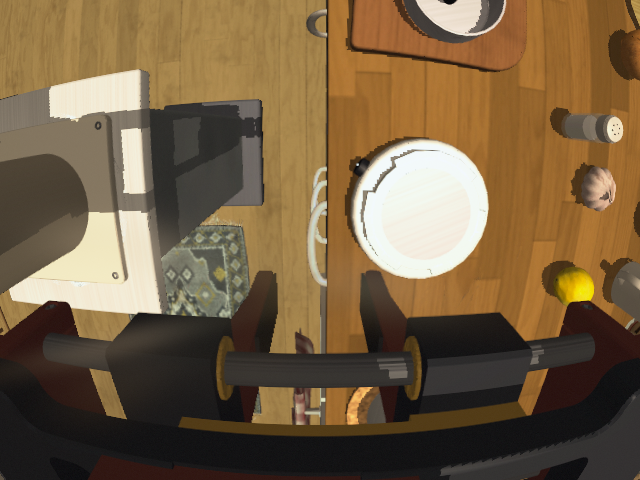

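The crop shows the true bar centred at (471.8,294.5) in the full picture; the darker strip beside it is its shadow, which explains the biased centroid. That is within about 5 mm of the target, and the lemon, garlic and shaker sit unchanged (only the lighting differs).

```bash
python3 - <<'E'
from h import *
env.hold(0.3); workorder.sign_off(); print(S()['time_s'])
E
```

```text
the job is handed in; nothing more can be done
the job is handed in; nothing more can be done
```

The steamer is apart and I handed the job in at about 46 s on the robot's clock. No verdict is reported.

- **Dome:** I turned it anticlockwise in 0.1 rad steps after a first turn of about 0.34 rad, testing each with a pull that stopped at 10 N. It stayed caught, rising about 2.7–3.0 mm each time, until about 0.83 rad. I turned it another 0.06 rad, lifted it straight off and set it handle up on the cork mat. It touched down at the predicted height.
- **Trays:** I lifted the shallow tray and then the deep tray by their stems and stood them upright beside each other on the board. Both touched down at the predicted heights, with about 5 N at most.
- **Last pictures:** The dome is on the mat, both trays are upright on the board, and the plinth is empty. The lemon, garlic and shaker are where they were, and the gripper is clear of everything.

Some checks disagreed:

- **Wrist camera:** Its calibration shifted by about 2 mm between reads.
- **Top camera:** It sits about 3 mm off the wrist camera.
- **Dome on the mat:** The first automatic reading of its handle came out about 9 mm off because it included the bar's shadow. Read by eye it is about 5 mm from the target, and part of that is the top camera's own error.
- **Before/after comparison:** The pixel comparison of the loose items was spoiled by a change in lighting, so I judged those by eye.

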